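# Check a feed-roller tyre: gauge pin fit, then spring-foot hardness tester

## Robot

A 6-joint arm with a two-finger parallel gripper is mounted at the origin on a cart in front of the work surface, level with it; the furniture and walls round the work are solid. World frame = base frame: x ahead of the robot, y to its left, z up, the work surface at z = 0. Lengths are in m, angles in rad, forces in N, time in s.
With the tool pointing down it reaches from about 0.35 to 0.85 m from the base axis. Payload 8.1 kg.
Tool frame: the origin (TCP) lies on the centre line of the jaws, within the pads' length; the fingertips stand robot.tip_extent ahead of it and the grasp point (between the pads) lies 11 mm behind it (robot.tip_extent is the distance from the TCP to the fingertips, in m); y points along the fingers, z is the direction in which the jaws open and shut, and the axes are right-handed (so a half turn about y gives the same grasp; the last joint's range is limited). The gripper opens to 93 mm and grips with 3 to 60 N. Pads are 15 mm wide; open, the fingers measure 128 mm over their backs; the gripper's body (75 mm by 188 mm) begins 65 mm behind the grasp point.
Start: joints at [-1.39, 0.13, 1.488, -0, 1.523, -0.085], TCP at [0.158, -0.579, 0.227] pointing down, gripper open.
Joint ranges: [-2.96, 2.96], [-0.89, 2.26], [0.02, 2.5], [-1.34, 4.48], [0, 2.73], [-2.66, 2.66]. Speed limits (rad/s): [2.39, 2.39, 2.79, 3.14, 3.14, 3.14].

## Interface

Orientations are given as a rotation vector (axis times angle).
In Python, from plant import monitor, optics, robot gives the robot as it stands.
- The arm moves only by the shell command python3 -m inch 'ROWS' [OPENING] [FORCE]. ROWS is JSON, a list that holds one entry, the list of rows, each a list of 6 numbers: the shift along the tool's x, y, z in mm, then the turn, a rotation vector about the tool's x, y, z in rad. A call has 1 to 8 rows; each row shifts and turns the commanded pose from where the row before left it, along the tool's axes as they then stand; what a row does not reach is not made up. A row lasts 1/8 s, in which the tool goes at most 62.5 mm and 10.7 degrees, less where a joint would pass 70% of its speed; a pose out of reach is approached as far as the arm can. A call is refused whole if a number of a shift passes 62.5 or a number of a turn 0.188, either way. A call with a gripper value outside its range is refused whole. OPENING is the finger opening in mm, from 0 to 93, set as the call begins (- or left out, the last holds). The fingers move at their own pace and stop on an object; FORCE is the grip in N (left out, the last holds). Time passes only in rows, so rows that do not move let the fingers close. It gives the time, the measured TCP pose, the force and the opening at its end, in the units of the state.
- monitor.read_state(): the state, without advancing time (a new reading comes with each control period).
- optics.read_camera(name): name is "side" or "top" or "wrist"; returns a dict with "image" (400x640x3 uint8, blue, green, red), "fx", "fy", "cx", "cy" (pixels), "k1" (the pictures are not rectified: a ray, as slopes to the right and down, at radius r is drawn at 1 + k1 r^2 times it, then the intrinsics apply), "rvec" (rotation vector, rad) and "tvec" (3), from world to camera coordinates, as OpenCV has them. Camera axes: x right, y down, z forward; pixel columns grow to the right and rows downward; lengths in m; the calibration is good to about 2 mm. A picture is of the moment at which its call begins. There is no depth.
- robot.close_job(): hands the job in, once; it reports no verdict.
The state is a dict: "t": time; "q": joint angles; "dq": joint speeds; "joint_torque": joint torques, N m; "tool_pos": TCP position; "orientation": TCP orientation; "force": force on the tool from outside, world axes, zero at the start; "wrist_torque": the same for the moment, N m; "opening": finger opening in m.
Only numpy, scipy, OpenCV 4.12 (cv2) and the standard library are available. Lean on these libraries where they do the work, as an engineer would, in place of code of your own. Each camera call takes 0.05 s, during which the arm holds its last target.

## Task

Two black feed-roller tyres lie on the worktop: slide the one whose bore fits over the upright gauge pin of the metal stand until it lies flat on the stand's plate, let go of it, and leave the other tyre lying on the worktop. Then take the hardness tester out of its wooden holder and hold it upright with its sprung foot on the small ring marked on the top of that tyre, pressing lightly so that the foot is about half way in; finish while still holding it there. Do not disturb the mug, highlighter, staple box or stapler.

Things in the scene. Friction and masses are not known exactly. Their poses are not given: they have to be found in the camera images.
- stand: fixed fit-check stand: aluminium plate 100 x 90 mm (x, y), its top 12 mm above the worktop, with an upright steel pin of 21 mm diameter in its middle, 22 mm above the plate, its tip tapered over the last 3 mm. Origin: under the plate's middle, on the worktop, z up.
- seat (a point): point on the plate's top, on the pin's axis, 12 mm above the worktop: where the underside centre of a tyre fully on the pin lies
- pin_top (a point): centre of the pin's top, 34 mm above the worktop
- tyre_wide: black rubber feed-roller tyre lying flat: a ring of outer diameter 58 mm, 30 mm tall, with a 24 mm through bore (goes over the pin), 0.08 kg. Origin: centre of its underside; z is its axis, x points to its mark.
- mark_wide (a point): centre of the white ring (12 mm across) marked on the top face of the 24 mm bore tyre, 20.5 mm from the tyre's axis, 30 mm above its underside
- tyre_narrow: the other black tyre, of the same outer size and with the same kind of mark, but with a 14 mm bore, too small for the pin. Origin: centre of its underside. It may be moved but must end lying on the worktop.
- holder: fixed light-wood holder block 60 x 60 x 48 mm with a stepped well in which the tester stands: the upper 12 mm of the well is 38 mm wide, below it a ledge and a 28 mm hole. Origin: centre of its underside, on the worktop.
- tester: hardness tester, 100 mm tall, 0.145 kg: a grey upright barrel of 34 mm diameter from 34 mm to 94 mm above the origin, a black dial cap above it, below it a 24 mm collar and the sprung foot. Origin: on its axis at the underside of the foot when the foot is fully out; z points up from foot to cap. In the holder the origin is 2 mm above the worktop and the barrel shows from 48 mm to 96 mm height; draw it straight up by 50 mm to clear the holder.
- foot_tip (a point): centre of the underside of the tester's sprung steel foot (12 mm diameter); moves with the foot
- foot (a joint): how far the foot is pushed into the tester: 0 fully out, 0.016 m fully in; the spring pushes back with 1.5 N at 0 rising by 0.25 N per mm (3.5 N half way)
- mug: white dotted mug, 92 mm across, 93 mm tall, in front of the trimmer; a bystander, leave it where it is. Origin: centre of its underside.
- highlighter: highlighter pen lying flat, 106 mm long, 14 mm thick; a bystander, leave it where it is. Origin: centre of its underside.
- staple_box: small box of staples, 38 x 82 x 28 mm, lying flat; a bystander, leave it where it is. Origin: centre of its underside.
- stapler: black desk stapler, 170 mm long, 50 mm tall; a bystander, leave it where it is. Origin: centre of its underside.
There are look-alikes about, which are no part of the job. Of the things that look like the holder, the larger one is meant.

How it is judged:
By the outcome, as a careful person would: the job done as asked, in the order asked, and still so for the second after the job is handed in, while the arm keeps its last pose, push and grip.
It also fails if it takes over 61 s, if anything falls off the work surface, if the arm or the gripper's body presses on something with over 40 N, if the wrist force passes 120 N, or if a joint passes its speed limit or range.

## Working session

There is one attempt and no reset: what is moved stays moved. The work goes in short steps, Python scripts to look and compute and a shell command to move; the robot and the scene stay as the last step left them, time stands still between calls to the robot, and variables do not carry over. Pictures are saved under pics/ and viewed, and the job is handed in when it is done.

```bash
ls; mkdir -p pics
python3 - <<'E'
from plant import monitor, optics, robot
import cv2
s=monitor.read_state(); print(s); print(robot.tip_extent)
for n in ["side","top","wrist"]:
    c=optics.read_camera(n); cv2.imwrite(f"pics/{n}0.png",c["image"]); print(n,{k:v for k,v in c.items() if k!="image"})
E
```

```text
pics
{'t': 0.0, 'q': array([-1.39039665e+00,  1.31187769e-01,  1.48930460e+00, -2.63715439e-05,
        1.52298985e+00, -8.54125363e-02]), 'dq': array([ 0.0012045 ,  0.0014353 , -0.00017184, -0.00061362,  0.00033994,
       -0.00180836]), 'joint_torque': array([ 1.69425439e-04, -5.59841573e+01, -4.91759777e+01,  7.70305004e-02,
        3.56613554e-02, -1.34834236e-04]), 'tool_pos': array([ 0.15751824, -0.57836459,  0.22555765]), 'orientation': array([-0.27814134,  2.08148709, -2.07752986]), 'force': array([ 0.32003359, -0.25842226, -0.53032869]), 'wrist_torque': array([-0.0058677 ,  0.0057356 ,  0.02685859]), 'opening': 0.09315541324627578}
0.008
side {'fx': 413.1732724171953, 'fy': 413.1732724171953, 'cx': 316.5010669153936, 'cy': 198.19843592447126, 'k1': 0.01108757934448518, 'rvec': array([ 2.27613803,  0.03377938, -0.01077487]), 'tvec': array([-0.53824883, -0.0449061 ,  1.09297805])}
top {'fx': 459.8477556380267, 'fy': 459.8477556380267, 'cx': 323.79056283120354, 'cy': 193.13973816400937, 'k1': -0.08362475073430282, 'rvec': array([ 2.16826936, -2.20928825,  0.05821527]), 'tvec': array([-0.10790077,  0.51582554,  1.39952661])}
wrist {'fx': 301.69410651372993, 'fy': 301.69410651372993, 'cx': 321.2759500433975, 'cy': 202.27091788805757, 'k1': -0.0063569287904173015, 'rvec': array([-2.32773929,  1.77662655,  0.2346674 ]), 'tvec': array([-0.59860507, -0.03175074,  0.39114079])}
```

View pics/side0.png

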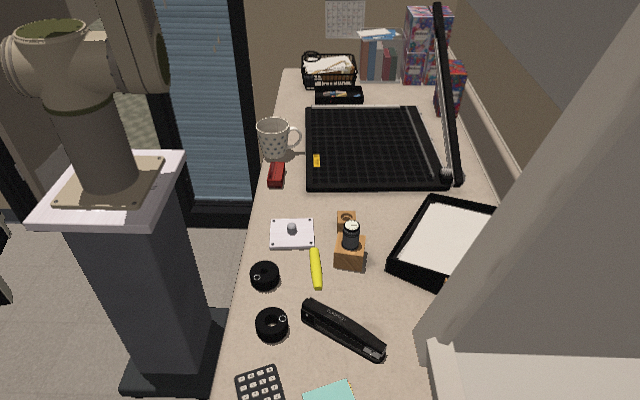

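View pics/top0.png

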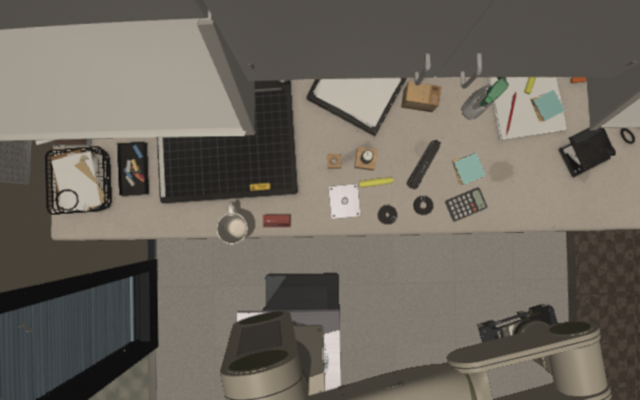

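View pics/wrist0.png

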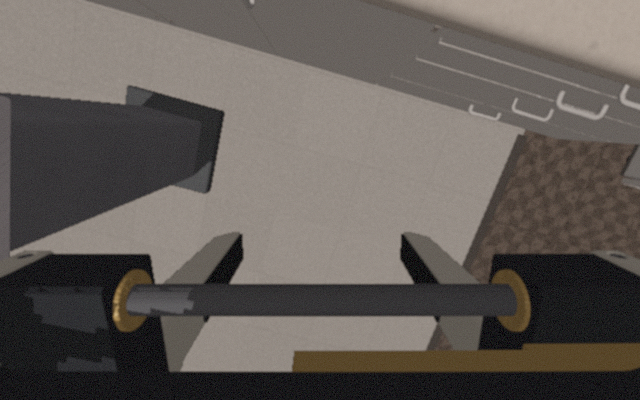

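The side view shows the tyres at about (265,276) and (271,324), the stand at (292,233), and the tester in its holder at (350,245). I'll zoom in next.

```bash
cat > h.py <<'E'
import numpy as np, cv2
from plant import monitor, optics, robot
from scipy.spatial.transform import Rotation as R
def ray(c,u,v):
    K=np.array([[c['fx'],0,c['cx']],[0,c['fy'],c['cy']],[0,0,1]])
    p=cv2.undistortPoints(np.array([[[u,v]]],float),K,np.array([c['k1'],0,0,0.]))[0,0]
    M=R.from_rotvec(c['rvec']).as_matrix()
    return -M.T@c['tvec'], M.T@np.array([p[0],p[1],1])
def onz(c,u,v,z):
    o,d=ray(c,u,v); return o+d*(z-o[2])/d[2]
def proj(c,P):
    K=np.array([[c['fx'],0,c['cx']],[0,c['fy'],c['cy']],[0,0,1]])
    return cv2.projectPoints(np.array(P,float).reshape(-1,1,3),c['rvec'],c['tvec'],K,np.array([c['k1'],0,0,0.]))[0].reshape(-1,2)
def tri(c1,p1,c2,p2):
    o1,d1=ray(c1,*p1);o2,d2=ray(c2,*p2)
    s=np.linalg.lstsq(np.c_[d1,-d2],o2-o1,rcond=None)[0]
    a,b=o1+d1*s[0],o2+d2*s[1]; return (a+b)/2,np.linalg.norm(a-b)
def crop(img,x0,y0,x1,y1,k,name):
    cv2.imwrite(name,cv2.resize(img[y0:y1,x0:x1],None,fx=k,fy=k,interpolation=cv2.INTER_CUBIC))
E
python3 - <<'E'
from h import *
a=cv2.imread('pics/side0.png');b=cv2.imread('pics/top0.png')
crop(a,235,200,395,350,5,'pics/s1.png'); crop(b,320,135,450,225,6,'pics/t1.png')
E
```

```text
(no output)
```

View pics/s1.png

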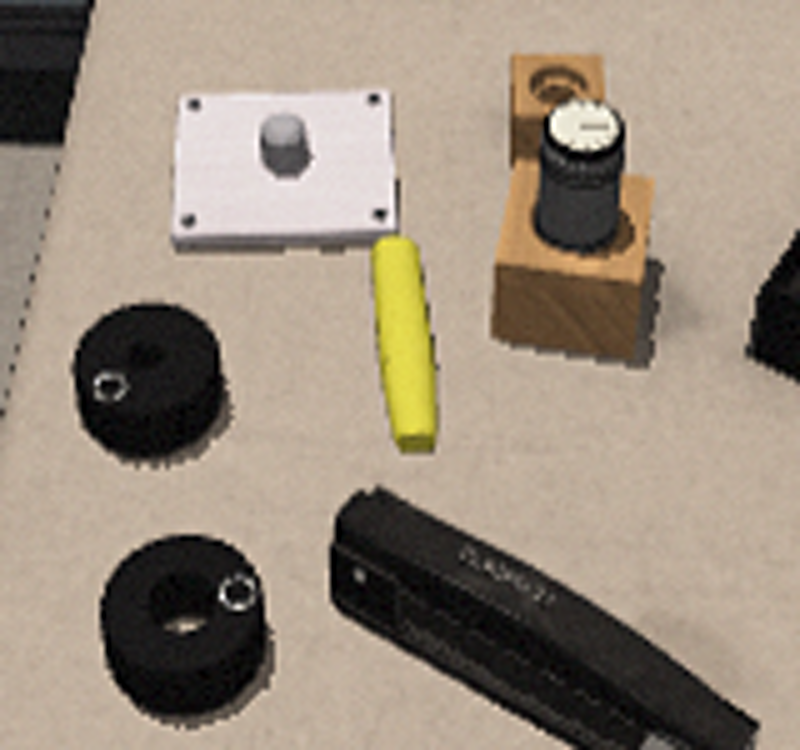

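View pics/t1.png

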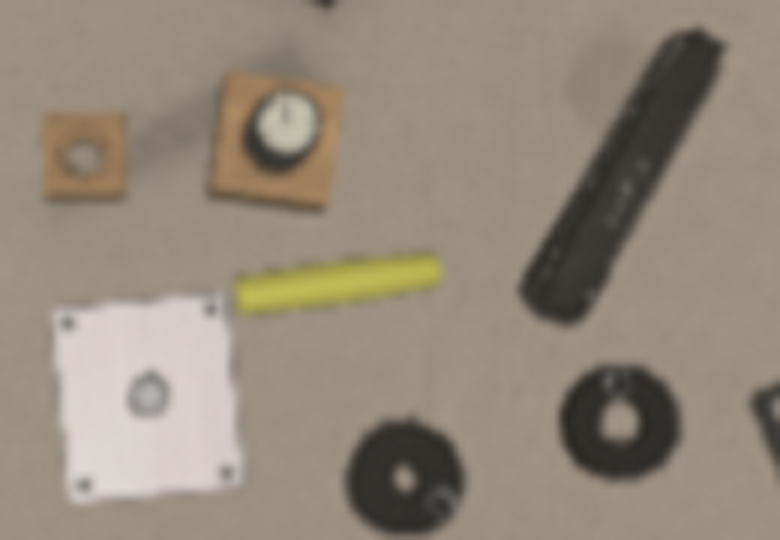

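Run:
```python
from h import *
S=optics.read_camera('side');T=optics.read_camera('top')
for c in (S,T): print('cam',ray(c,320,200)[0].round(3))
def blob(c,seed,name,thr=60):
    g=c['image'].max(axis=2); m=(g<thr).astype(np.uint8)
    x0,y0,x1,y1=seed; mm=np.zeros_like(m); mm[y0:y1,x0:x1]=m[y0:y1,x0:x1]
    cs,_=cv2.findContours(mm,cv2.RETR_EXTERNAL,cv2.CHAIN_APPROX_NONE)
    k=max(cs,key=cv2.contourArea); M=cv2.moments(cv2.convexHull(k)); p=(M['m10']/M['m00'],M['m01']/M['m00'])
    print(name,np.round(p,1),cv2.boundingRect(k),onz(c,*p,.015).round(4)); return p
w=(blob(S,(248,300,292,346),'wideS'),blob(T,(408,190,436,218),'wideT',75))
n=(blob(S,(245,255,284,296),'narS'),blob(T,(373,202,400,228),'narT',75))
print(tri(S,w[0],T,w[1]),tri(S,n[0],T,n[1]))
# marks, pin etc by eye from crops: side crop scale5 off(235,200); top scale6 off(320,135)
s=lambda x,y:(235+(x+.5)/5-.5,200+(y+.5)/5-.5); t=lambda x,y:(320+(x+.5)/6-.5,135+(y+.5)/6-.5)
print('markwide',onz(S,*s(239,592),.03),onz(T,*t(614,380),.03))
print('pin top',onz(S,*s(283,127),.034),onz(T,*t(150,393),.034),tri(S,s(283,127),T,t(150,393)))
sc=[(194,104),(374,98),(380,214),(187,220)];tc=[(68,323),(211,309),(228,473),(84,485)]
pS=np.array([onz(S,*s(*p),.012) for p in sc]);pT=np.array([onz(T,*t(*p),.012) for p in tc])
print('plate',pS.round(4),pT.round(4),pS.mean(0),pT.mean(0))
print('cap',onz(S,*s(586,125),.102),onz(T,*t(287,125),.102),tri(S,s(586,125),T,t(287,125)))
hs=[(512,168),(655,178),(645,275),(496,262)]
ht=[(228,75),(343,90),(325,207),(210,193)]
pS=np.array([onz(S,*s(*p),.048) for p in hs]);pT=np.array([onz(T,*t(*p),.048) for p in ht]); print('holder',pS.round(3),pT.round(3),pS.mean(0),pT.mean(0))
print('hl',onz(S,*s(398,245),.007),onz(S,*s(416,445),.007),'stapler',onz(T,*t(550,310),.03),onz(T,*t(700,40),.03))
print('small holder',onz(T,*t(85,157),.03))
```

```text
cam [ 0.56  -0.846  0.676]
cam [ 0.431 -0.125  1.427]
wideS [271.4 324.8] (255, 307, 33, 37) [ 0.4685 -0.426   0.015 ]
wideT [422.9 205. ] (414, 197, 19, 17) [ 0.4713 -0.4219  0.015 ]
narS [264.4 275.8] (250, 261, 30, 31) [ 0.4419 -0.3146  0.015 ]
narT [387.  214.5] (378, 206, 19, 18) [ 0.4445 -0.3103  0.015 ]
(array([ 0.46969147, -0.42306815,  0.01092805]), np.float64(0.003523048593716714)) (array([ 0.44286513, -0.31115732,  0.01109001]), np.float64(0.003325932768274265))
markwide [ 0.48883957 -0.42115422  0.03      ] [ 0.49257441 -0.41643956  0.03      ]
pin top [ 0.48718077 -0.18564344  0.034     ] [ 0.49031274 -0.18026472  0.034     ] (array([ 0.48858505, -0.18071941,  0.02955115]), np.float64(0.003874256099721208))
plate [[ 0.4421 -0.149   0.012 ]
 [ 0.5258 -0.1423  0.012 ]
 [ 0.5315 -0.2165  0.012 ]
 [ 0.447  -0.2228  0.012 ]] [[ 0.528  -0.1398  0.012 ]
 [ 0.5339 -0.2134  0.012 ]
 [ 0.4495 -0.2202  0.012 ]
 [ 0.4447 -0.1464  0.012 ]] [ 0.486583   -0.18263733  0.012     ] [ 0.4890342  -0.17994855  0.012     ]
cap [ 0.61559334 -0.25054155  0.102     ] [ 0.61582164 -0.24660045  0.102     ] (array([ 0.61611674, -0.24692359,  0.09854027]), np.float64(0.0003740653744376144))
holder [[ 0.588 -0.222  0.048]
 [ 0.649 -0.226  0.048]
 [ 0.641 -0.281  0.048]
 [ 0.581 -0.276  0.048]] [[ 0.649 -0.222  0.048]
 [ 0.641 -0.28   0.048]
 [ 0.582 -0.27   0.048]
 [ 0.59  -0.212  0.048]] [ 0.61498216 -0.25119572  0.048     ] [ 0.61528728 -0.24609284  0.048     ]
hl [ 0.53986797 -0.23006798  0.007     ] [ 0.55048164 -0.33696412  0.007     ] stapler [ 0.5288239  -0.38481661  0.03      ] [ 0.66619872 -0.46660694  0.03      ]
small holder [ 0.61138745 -0.14989828  0.03      ]
```

```bash
cat >> h.py <<'E'
def plan(P,yaw=None,s=None):
    """remaining shift (tool axes, mm) to world P and turn about tool y to set jaw (tool z) direction to yaw (mod pi); also tilt"""
    s=s or monitor.read_state(); Rm=R.from_rotvec(s['orientation']).as_matrix()
    if P is not None: print('shift tool mm',(Rm.T@(np.array(P)-s['tool_pos'])*1000).round(1))
    a=np.arctan2(Rm[1,2],Rm[0,2])
    print('tcp',s['tool_pos'].round(4),'yaw jaw',a.round(3),'ydown',Rm[:,1].round(4),'x',Rm[:,0].round(3),'t',s['t'],'open',s['opening'],'F',s['force'].round(2))
    if yaw is not None:
        # target frame: tool y down
        for k in (0,np.pi):
            z=np.array([np.cos(yaw+k),np.sin(yaw+k),0]);y=np.array([0,0,-1.]);x=np.cross(y,z)
            print('turn',R.from_matrix(Rm.T@np.c_[x,y,z]).as_rotvec().round(3))
E
python3 - <<'E'
from h import *
s=monitor.read_state(); plan([0.47,-0.424,0.20],-0.785)
c=optics.read_camera('wrist'); o,_=ray(c,320,200); Rm=R.from_rotvec(s['orientation']).as_matrix()
print('cam in tool',Rm.T@(o-s['tool_pos']), 'fwd',Rm.T@ray(c,c['cx'],c['cy'])[1])
E
```

```text
shift tool mm [-342.1   26.2  -67.1]
tcp [ 0.1576 -0.5787  0.2261] yaw jaw -1.305 ydown [-2.e-04  9.e-04 -1.e+00] x [-0.965 -0.263 -0.   ] t 0.25 open 0.09256949498110628 F [-0.6  -0.49 -0.25]
turn [ 0.001 -0.52  -0.   ]
turn [0.000e+00 2.622e+00 1.000e-03]
cam in tool [-6.98891502e-02 -1.58852110e-01 -1.21306327e-04] fwd [ 2.56224601e-01  9.66616867e-01 -8.86983007e-04]
```

```bash
python3 -m inch '[[[-57,4,-11,0,0,0],[-57,4,-11,0,0,0],[-57,4,-11,0,0,0],[-57,4,-11,0,0,0],[-57,5,-11,0,0,0],[-57,5,-12,0,0,0],[0,0,0,0,-0.173,0],[0,0,0,0,-0.173,0]]]' 93 20; python3 -m inch '[[[0,0,0,0,-0.174,0],[0,0,0,0,0,0],[0,0,0,0,0,0]]]'
python3 - <<'E'
from h import *
plan([0.47,-0.424,0.20],-0.785)
c=optics.read_camera('wrist');cv2.imwrite('pics/w1.png',c['image'])
E
```

```text
t: 1.3
tool_pos: [0.4709, -0.4235, 0.2002]
orientation: [-0.598, 1.868, -1.867]
force: [0.5, -0.2, -0.0]
opening: 0.0931
t: 1.68
tool_pos: [0.47, -0.4245, 0.2006]
orientation: [-0.726, 1.762, -1.762]
force: [0.5, 0.6, -0.6]
opening: 0.0931
shift tool mm [-0.3  0.6 -0.3]
tcp [ 0.47   -0.4245  0.2006] yaw jaw -0.789 ydown [-0.e+00  1.e-04 -1.e+00] x [-0.71  -0.705 -0.   ] t 1.675 open 0.09307607401086258 F [ 0.53  0.64 -0.62]
turn [ 0.    -0.004 -0.   ]
turn [0.    3.138 0.   ]
```

View pics/w1.png

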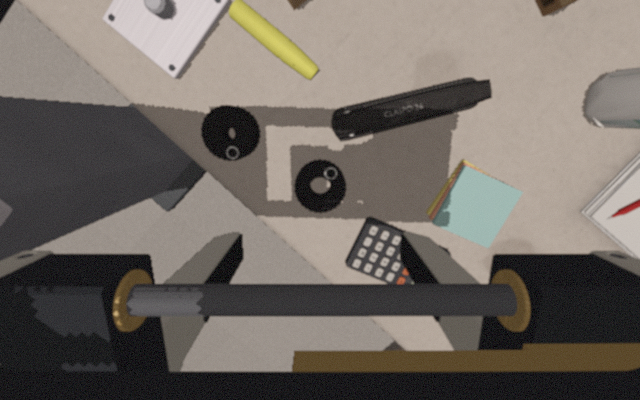

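The wrist view shows the wide tyre at (320,186) with its mark at (331,172), and the stapler's end at (335,125). There is open space on both sides of the jaw line.

Run:
```python
from h import *
c=optics.read_camera('wrist');im=c['image']
crop(im,285,150,360,220,8,'pics/w1c.png')
g=im.max(axis=2); m=np.zeros(g.shape,np.uint8); m[155:216,290:352]=(g[155:216,290:352]<45)
k=max(cv2.findContours(m,cv2.RETR_EXTERNAL,cv2.CHAIN_APPROX_NONE)[0],key=cv2.contourArea)
M=cv2.moments(cv2.convexHull(k));p=(M['m10']/M['m00'],M['m01']/M['m00']);print(p,cv2.boundingRect(k),onz(c,*p,.015),onz(c,*p,.018))
print('mark',onz(c,331,173,.03),'pin top',onz(c,155,4,.034))
print('tcp proj', proj(c,[[.47,-.4245,.03]]), ray(c,320,200)[0])
```

```text
(319.69122984721866, 185.83455727188317) (295, 160, 50, 52) [ 0.46716558 -0.42338539  0.015     ] [ 0.46761998 -0.42296223  0.018     ]
mark [ 0.4884554  -0.41993739  0.03      ] pin top [ 0.48474148 -0.18440688  0.034     ]
tcp proj [[322.10234867 187.48922372]] [ 0.51933864 -0.37479877  0.35945509]
```

View pics/w1c.png

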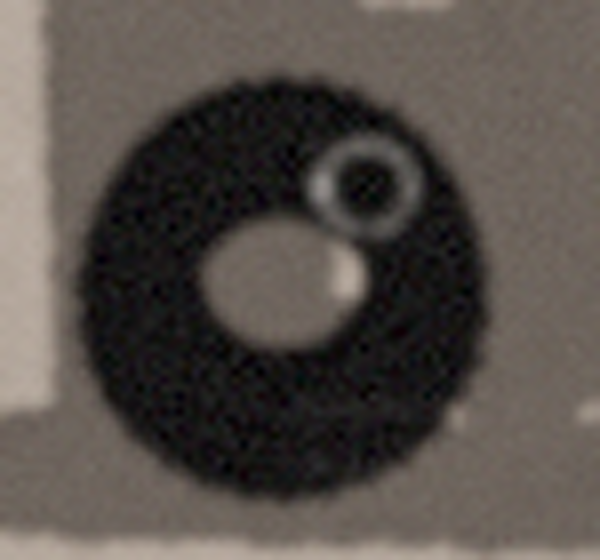

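```bash
python3 -m inch '[[[0,60,-1.5,0,0,0],[0,60,0,0,0,0],[0,50,0,0,0,0],[0,16.5,0,0,0,0],[0,0,0,0,0,0]]]' 93 20;  python3 -m inch '[[[0,0,0,0,0,0],[0,0,0,0,0,0],[0,0,0,0,0,0],[0,0,0,0,0,0],[0,0,0,0,0,0]]]' 50 20
```

```text
t: 2.4
tool_pos: [0.4686, -0.4231, 0.0138]
orientation: [-0.729, 1.762, -1.759]
force: [-0.9, 0.0, 0.5]
opening: 0.0928
t: 3.02
tool_pos: [0.4693, -0.4237, 0.0149]
orientation: [-0.729, 1.759, -1.761]
force: [-1.4, 0.4, 4.9]
opening: 0.0586
```

```bash
python3 -m inch '[[[0,-30,0,0,0,0],[0,-45,0,0,0,0],[0,0,0,0,-0.157,0],[0,0,0,0,-0.157,0],[0,0,0,0,-0.157,0],[0,0,0,0,-0.157,0],[0,0,0,0,-0.157,0],[0,0,0,0,0,0]]]' 50 20
python3 - <<'E'
from h import *
plan([0.4875,-0.1825,0.085],0)
E
```

```text
t: 4.03
tool_pos: [0.4687, -0.4231, 0.0887]
orientation: [-1.209, 1.211, -1.209]
force: [0.1, -0.4, 0.1]
opening: 0.0581
shift tool mm [-240.7    3.8   18.5]
tcp [ 0.4687 -0.4231  0.0887] yaw jaw -0.001 ydown [-5.e-04  5.e-04 -1.e+00] x [-0.001 -1.    -0.001] t 4.025 open 0.05810676328565676 F [ 0.05 -0.35  0.15]
turn [ 0.001 -0.001 -0.001]
turn [1.000e-03 3.141e+00 1.000e-03]
```

```bash
python3 -m inch '[[[-50,0,4,0,0,0],[-50,0,4,0,0,0],[-50,0,4,0,0,0],[-50,1,4,0,0,0],[-40,3,2.5,0,0,0],[0,0,0,0,0,0],[0,0,0,0,0,0]]]' 50 20
python3 - <<'E'
from h import *
plan([0.4875,-0.1825,0.085],0)
for n,b,k in (('side',(250,180,350,260),8),('top',(310,165,380,225),9),('wrist',(220,100,420,250),4)):
    c=optics.read_camera(n); crop(c['image'],*b,k,f'pics/{n}2.png'); np.save(f'pics/{n}2.npy',c,allow_pickle=True)
E
```

```text
t: 4.9
tool_pos: [0.4876, -0.1837, 0.0853]
orientation: [-1.209, 1.21, -1.211]
force: [-0.4, 0.4, -0.7]
opening: 0.0585
shift tool mm [-1.2  0.3 -0.1]
tcp [ 0.4876 -0.1837  0.0853] yaw jaw -0.002 ydown [ 2.e-04 -5.e-04 -1.e+00] x [-0.002 -1.     0.001] t 4.9 open 0.058527265226080274 F [-0.36  0.36 -0.75]
turn [-0.    -0.002  0.001]
turn [-1.00e-03  3.14e+00 -0.00e+00]
```

View pics/side2.png

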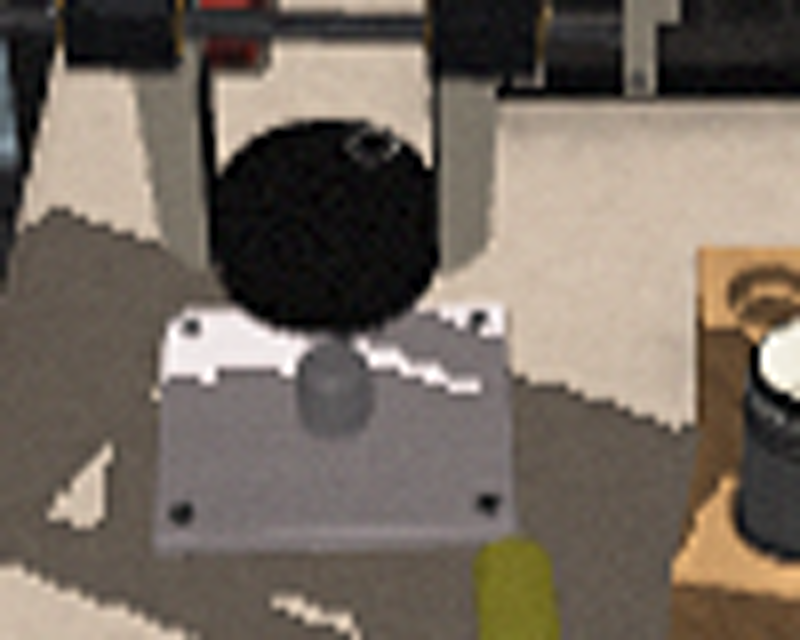

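View pics/top2.png

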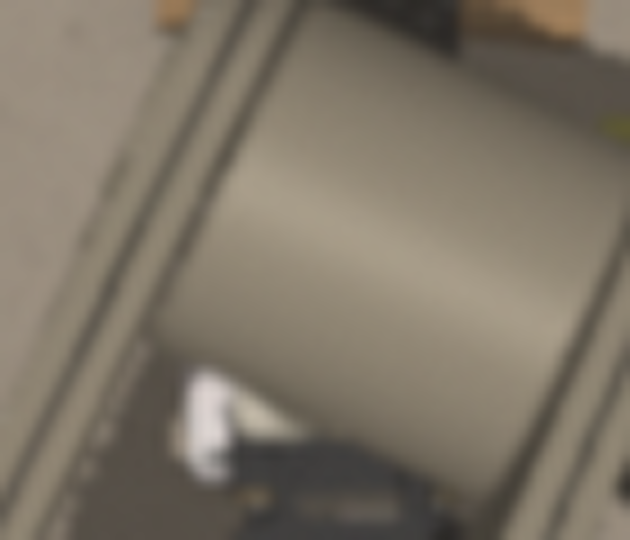

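View pics/wrist2.png

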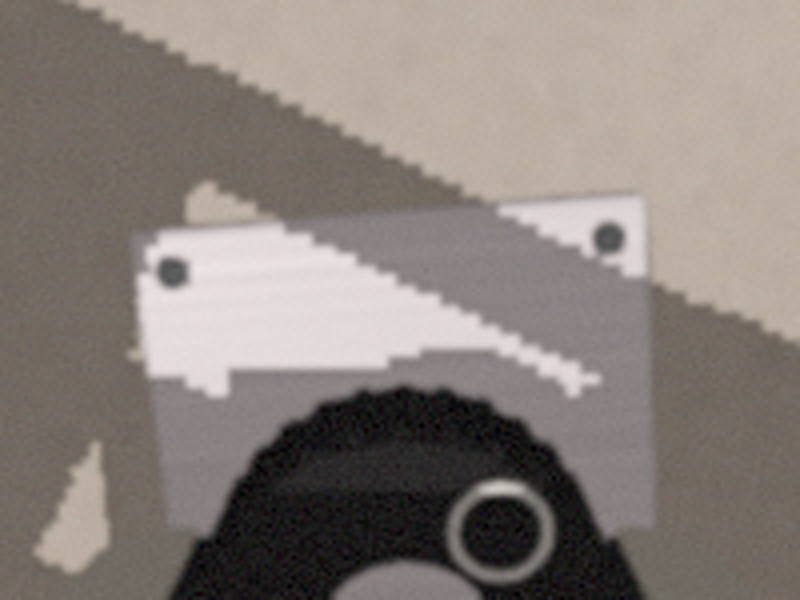

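Run:
```python
from h import *
S=np.load('pics/side2.npy',allow_pickle=True).item();W=np.load('pics/wrist2.npy',allow_pickle=True).item()
s=lambda x,y:(250+(x+.5)/8-.5,180+(y+.5)/8-.5); w=lambda x,y:(220+(x+.5)/4-.5,100+(y+.5)/4-.5)
print('pin top S',onz(S,*s(334,362),.034)); 
h=[onz(S,*s(*p),.012) for p in ((192,327),(479,318),(488,503),(181,513))];print('holes S',np.round(h,4),np.mean(h,0))
tz=monitor.read_state()['tool_pos'][2]; b=tz-.0138
# tyre: silhouette l/r tangent
def atY(c,p,Y): o,d=ray(c,*p); return o+d*(Y-o[1])/d[1]
l=atY(S,s(211,225),-.1837);r=atY(S,s(439,225),-.1837);print('tyre S x',l,r,(l+r)/2)
# top back edge/bottom front edge of silhouette
print('S back top rim',onz(S,*s(325,120),b+.03),'front bottom rim',onz(S,*s(325,333),b))
print('mark S',onz(S,*s(374,146),b+.03),'mark W',onz(W,*w(501,532),b+.03))
hw=[onz(W,*w(*p),.012) for p in ((172,270),(608,237))];print('holes W',hw)
d=hw[1]-hw[0];d/=np.linalg.norm(d);n=np.array([d[1],-d[0],0]);print(np.linalg.norm(hw[1]-hw[0]),'plate centre W',(hw[0]+hw[1])/2+n*.037,(hw[0]+hw[1])/2-n*.037)
im=W['image']; crop(im,230,180,410,330,4,'pics/w2b.png')
```

```text
pin top S [ 0.48738653 -0.18503797  0.034     ]
holes S [[ 0.4425 -0.1491  0.012 ]
 [ 0.5259 -0.1427  0.012 ]
 [ 0.5314 -0.2166  0.012 ]
 [ 0.4474 -0.223   0.012 ]] [ 0.48679727 -0.182852    0.012     ]
tyre S x [ 0.45586793 -0.1837      0.08303997] [ 0.5173784  -0.1837      0.08479231] [ 0.48662316 -0.1837      0.08391614]
S back top rim [ 0.48555923 -0.16066478  0.10146086] front bottom rim [ 0.48840973 -0.21264905  0.07146086]
mark S [ 0.4995343  -0.17109608  0.10146086] mark W [ 0.4986451  -0.16723907  0.10146086]
holes W [array([ 0.44142846, -0.14690667,  0.012     ]), array([ 0.52534506, -0.14066908,  0.012     ])]
0.08414810383384515 plate centre W [ 0.48612944 -0.18068608  0.012     ] [ 0.48064408 -0.10688967  0.012     ]
```

View pics/w2b.png

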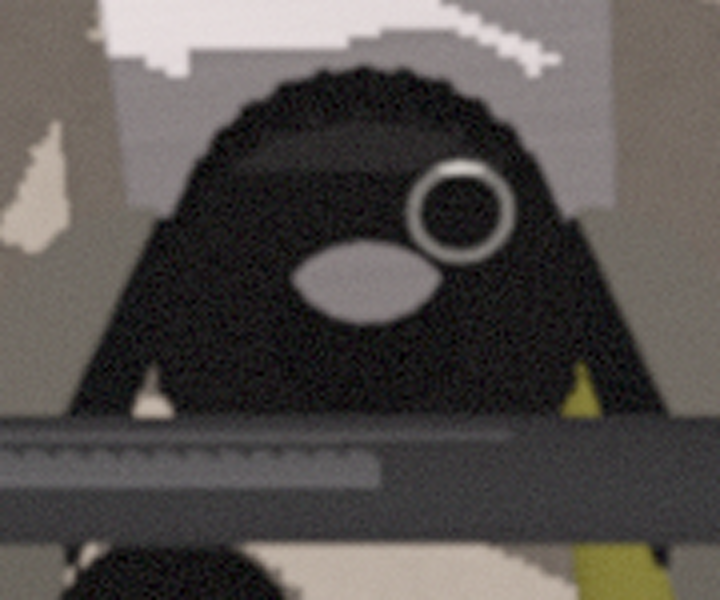

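Run:
```python
from h import *
W=np.load('pics/wrist2.npy',allow_pickle=True).item()
w=lambda x,y:(230+(x+.5)/4-.5,180+(y+.5)/4-.5)
b=.0715
print('top rim +y',onz(W,*w(367,240),b+.03),'bottom rim -y',onz(W,*w(367,325),b),'outer +y bottom',onz(W,*w(367,67),b), 'mark',onz(W,*w(462,212),b+.03))
```

```text
top rim +y [ 0.48683378 -0.17097053  0.1015    ] bottom rim -y [ 0.48677858 -0.19716027  0.0715    ] outer +y bottom [ 0.48683452 -0.15576183  0.0715    ] mark [ 0.49876747 -0.16722457  0.1015    ]
```

```bash
python3 -m inch '[[[-2,16,0,0,0,0],[0,16,0,0,0,0],[0,0,0,0,0,0],[0,0,0,0,0,0]]]' 50 20
python3 - <<'E'
from h import *
plan([0.4875,-0.1825,0.085],0)
for n,b,k in (('side',(250,180,350,260),8),('wrist',(230,170,420,310),4)):
    c=optics.read_camera(n); crop(c['image'],*b,k,f'pics/{n}3.png'); np.save(f'pics/{n}3.npy',c,allow_pickle=True)
E
```

```text
t: 5.55
tool_pos: [0.4872, -0.1813, 0.0528]
orientation: [-1.209, 1.21, -1.209]
force: [-0.0, 0.2, -0.6]
opening: 0.0582
shift tool mm [  1.2 -32.2   0.3]
tcp [ 0.4872 -0.1813  0.0528] yaw jaw -0.0 ydown [-8.e-04  4.e-04 -1.e+00] x [-0. -1. -0.] t 5.55 open 0.05824163221667122 F [-0.02  0.23 -0.62]
turn [ 0.001 -0.    -0.   ]
turn [1.000e-03 3.141e+00 1.000e-03]
```

View pics/side3.png

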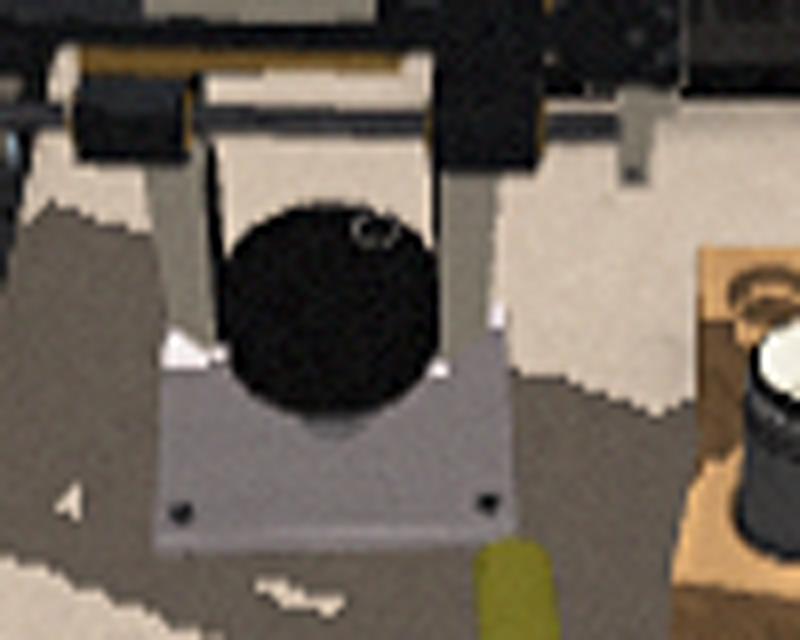

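View pics/wrist3.png

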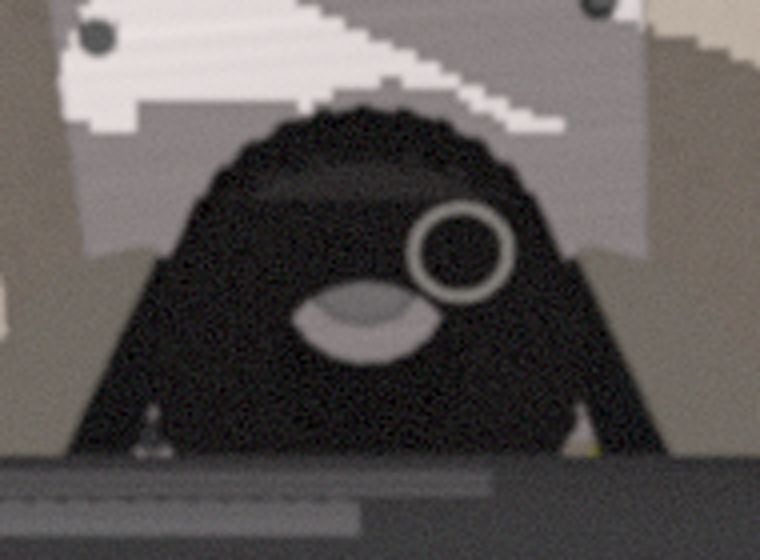

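Run:
```python
from h import *
W=np.load('pics/wrist3.npy',allow_pickle=True).item()
w=lambda x,y:(230+(x+.5)/4-.5,170+(y+.5)/4-.5)
b=.0528-.0138
print('pin -y edge',onz(W,*w(365,327),.034)-[0,-.0095,0],'bottom rim c',onz(W,*w(366,364),b)+[0,.012,0],'top rim c',onz(W,*w(366,280),b+.03)-[0,.012,0])
print('outer+y c',onz(W,*w(366,107),b)-[0,.029,0])
hw=[onz(W,*w(*p),.012) for p in ((98,37),(599,4))];d=hw[1]-hw[0];d/=np.linalg.norm(d);n=np.array([d[1],-d[0],0]);print((hw[0]+hw[1])/2+n*.037)
```

```text
pin -y edge [ 0.48655087 -0.18073996  0.034     ] bottom rim c [ 0.48672085 -0.18226616  0.039     ] top rim c [ 0.48675361 -0.18022468  0.069     ]
outer+y c [ 0.48669594 -0.18193257  0.039     ]
[ 0.48604574 -0.18149856  0.012     ]
```

```bash
python3 -m inch '[[[-0.8,3,0,0,0,0],[0,4,0,0,0,0],[0,4,0,0,0,0],[0,0,0,0,0,0]]]' 50 20
python3 - <<'E'
from h import *
plan(None)
c=optics.read_camera('wrist'); crop(c['image'],230,170,420,310,4,f'pics/w4.png')
E
```

```text
t: 6.15
tool_pos: [0.487, -0.1804, 0.0415]
orientation: [-1.21, 1.21, -1.208]
force: [0.6, 1.1, -0.4]
opening: 0.0586
tcp [ 0.487  -0.1804  0.0415] yaw jaw 0.0 ydown [-9.e-04  4.e-04 -1.e+00] x [ 0. -1. -0.] t 6.15 open 0.05864168647916198 F [ 0.57  1.09 -0.38]
```

View pics/w4.png

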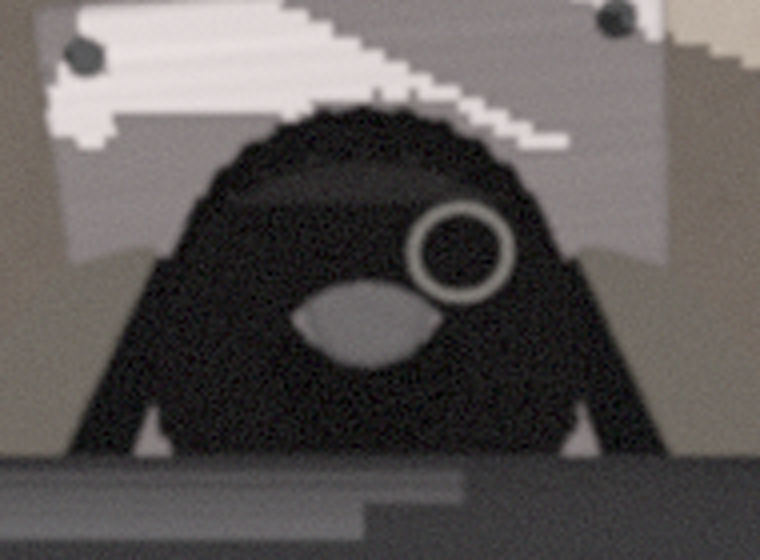

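The pin now fills the bore in the wrist view, and the force reading is about zero. I'll carry on down.

```bash
python3 -m inch '[[[0,5,0,0,0,0],[0,5,0,0,0,0],[0,4.5,0,0,0,0],[0,0,0,0,0,0]]]' 50 20; python3 -c "
from h import *
plan(None)"
```

```text
t: 6.7
tool_pos: [0.4872, -0.1805, 0.0272]
orientation: [-1.209, 1.21, -1.209]
force: [0.2, -1.0, -1.4]
opening: 0.0583
tcp [ 0.4872 -0.1805  0.0272] yaw jaw 0.0 ydown [-6.e-04  3.e-04 -1.e+00] x [ 0. -1. -0.] t 6.7 open 0.0583186541944628 F [ 0.17 -1.04 -1.39]
```

```bash
python3 -m inch '[[[0,1,0,0,0,0],[0,0,0,0,0,0]]]' 50 20;python3 -m inch '[[[0,0,0,0,0,0],[0,0,0,0,0,0],[0,0,0,0,0,0],[0,0,0,0,0,0]]]' 85 20; python3 -c "
from h import *
plan(None)
for n,b,k in (('side',(250,180,350,260),8),('wrist',(230,170,420,310),4)):
    c=optics.read_camera(n); crop(c['image'],*b,k,f'pics/{n}5.png'); np.save(f'pics/{n}5.npy',c,allow_pickle=True)
"
```

```text
t: 6.95
tool_pos: [0.4875, -0.1806, 0.0268]
orientation: [-1.209, 1.209, -1.209]
force: [-1.2, -0.0, 2.0]
opening: 0.0589
t: 7.45
tool_pos: [0.4875, -0.1806, 0.0266]
orientation: [-1.209, 1.209, -1.209]
force: [0.2, 0.8, 0.2]
opening: 0.0846
tcp [ 0.4875 -0.1806  0.0266] yaw jaw -0.0 ydown [ 0.  0. -1.] x [-0. -1. -0.] t 7.45 open 0.08459238504487418 F [0.17 0.83 0.16]
```

View pics/side5.png

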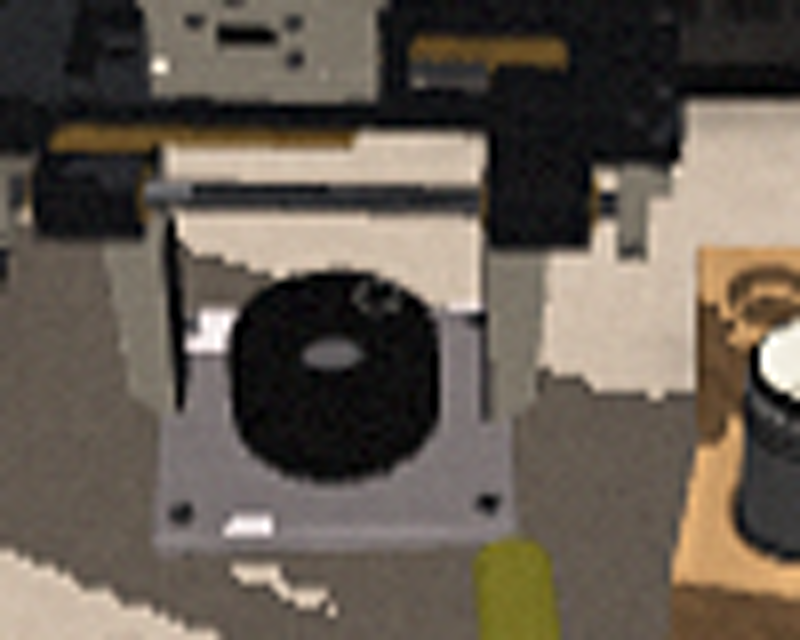

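View pics/wrist5.png

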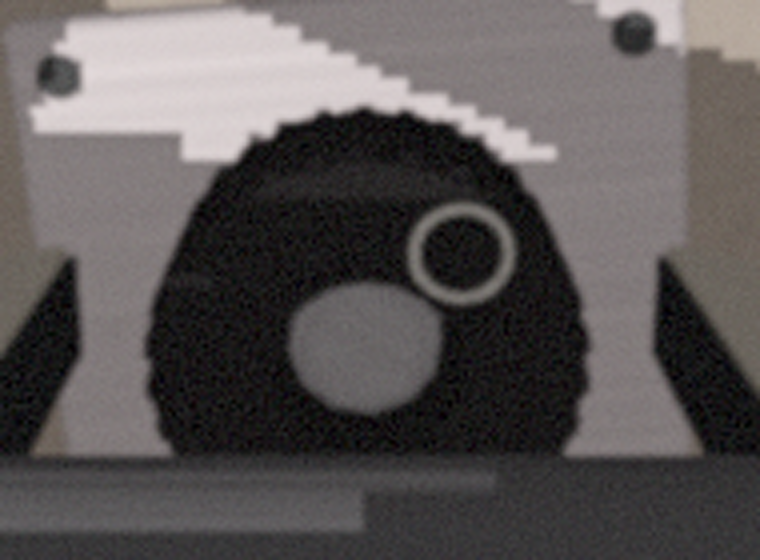

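The tyre is seated, with the pin inside its bore. Next I'll rise and turn toward the tester.

```bash
python3 -m inch '[[[0,-30,0,0,0,0],[0,-40,0,0,0,0],[0,-40,0,0,-0.174,0],[0,-40,0,0,-0.174,0],[0,-15,0,0,-0.174,0],[0,0,0,0,-0.174,0],[0,0,0,0,-0.174,0],[0,0,0,0,-0.174,0]]]' 93 20;python3 -m inch '[[[0,0,0,0,-0.174,0],[0,0,0,0,-0.174,0],[0,0,0,0,-0.178,0],[0,0,0,0,0,0],[0,0,0,0,0,0]]]'; python3 -c "
from h import *
plan([0.6155,-0.2475,0.195],1.5708)
print(monitor.read_state()['q'].round(3))
for n in ('side','wrist','top'):
    c=optics.read_camera(n); cv2.imwrite(f'pics/{n}6.png',c['image']); np.save(f'pics/{n}6.npy',c,allow_pickle=True)
"
```

```text
t: 8.55
tool_pos: [0.4875, -0.1806, 0.1917]
orientation: [-1.532, 0.408, -0.409]
force: [-0.1, -0.2, 0.1]
opening: 0.0931
t: 9.18
tool_pos: [0.4874, -0.1805, 0.1916]
orientation: [-1.571, 0.004, -0.004]
force: [-0.2, -0.5, -1.3]
opening: 0.093
shift tool mm [128.4  -3.4 -66.3]
tcp [ 0.4874 -0.1805  0.1916] yaw jaw 1.566 ydown [-1.e-04  1.e-04 -1.e+00] x [ 1.    -0.005 -0.   ] t 9.175 open 0.09295466682678541 F [-0.25 -0.45 -1.34]
turn [-0.    -0.005 -0.   ]
turn [ 0.     3.137 -0.   ]
[-0.453 -0.068  1.755  0.     1.455 -2.019]
```

View pics/side6.png

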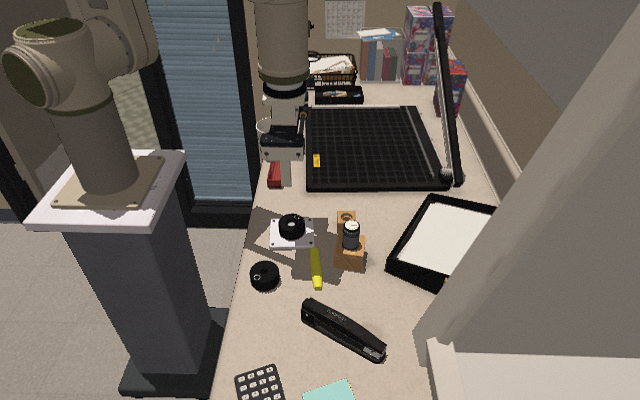

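View pics/wrist6.png

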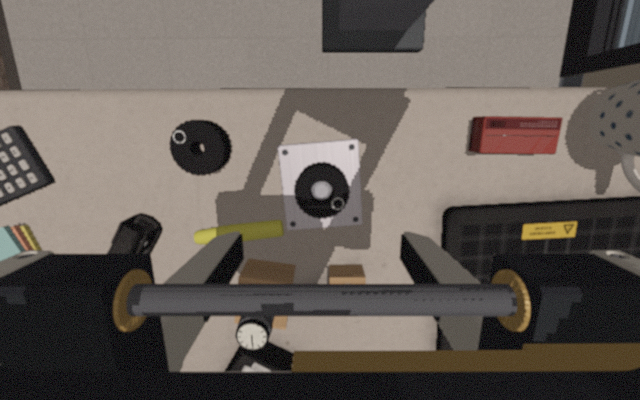

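The wrist view shows the tyre centred on the plate at (321,190), its mark at (337,203), and the tester at (253,335).

Run:
```python
from h import *
S=np.load('pics/side6.npy',allow_pickle=True).item();W=np.load('pics/wrist6.npy',allow_pickle=True).item();T=np.load('pics/top6.npy',allow_pickle=True).item()
crop(S['image'],265,190,375,280,7,'pics/s6c.png'); crop(W['image'],280,150,370,240,7,'pics/w6c.png'); crop(W['image'],220,250,300,360,5,'pics/w6d.png')
crop(T['image'],310,135,390,225,7,'pics/t6c.png')
```

View pics/s6c.png

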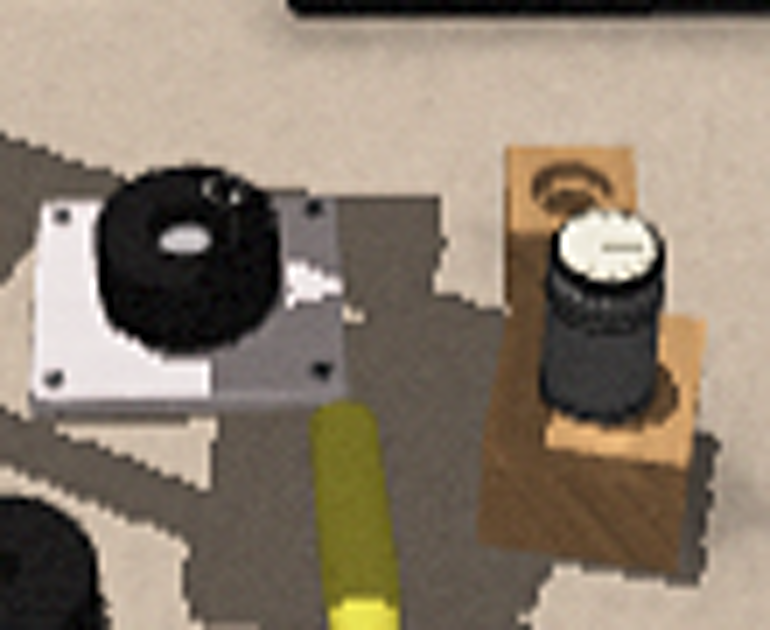

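View pics/w6c.png

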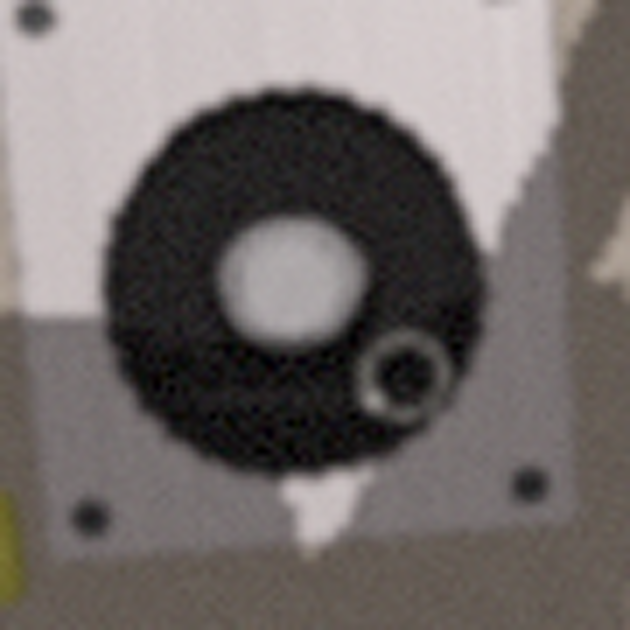

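View pics/w6d.png

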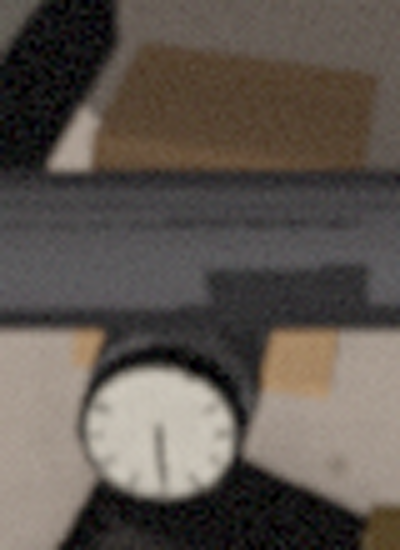

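View pics/t6c.png

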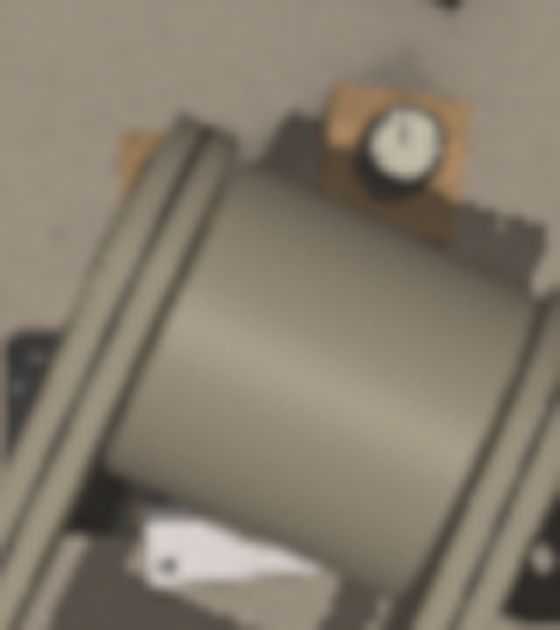

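Run:
```python
from h import *
S=np.load('pics/side6.npy',allow_pickle=True).item();W=np.load('pics/wrist6.npy',allow_pickle=True).item()
s=lambda x,y:(265+(x+.5)/7-.5,190+(y+.5)/7-.5); w=lambda x,y:(280+(x+.5)/7-.5,150+(y+.5)/7-.5);w2=lambda x,y:(220+(x+.5)/5-.5,250+(y+.5)/5-.5)
print('mark S',onz(S,*s(223,190),.042),'W',onz(W,*w(404,376),.042),'tri',tri(S,s(223,190),W,w(404,376)))
print('tyre bore top S',onz(S,*s(186,239),.042),'W (bore top)',onz(W,*w(293,281),.042))
print('W pin holes', [onz(W,*w(*p),.012).round(4) for p in ((35,18),(90,518),(530,486))])
print('cap S',onz(S,*s(609,244),.102),'W',onz(W,*w2(160,430),.102),'tri',tri(S,s(609,244),W,w2(160,430)))
```

```text
mark S [ 0.49784024 -0.16684172  0.042     ] W [ 0.49840663 -0.16339233  0.042     ] tri (array([ 0.49830685, -0.16352657,  0.03936476]), np.float64(0.0016392625738687041))
tyre bore top S [ 0.48765586 -0.18980897  0.042     ] W (bore top) [ 0.48366083 -0.18012303  0.042     ]
W pin holes [array([ 0.4474, -0.2209,  0.012 ]), array([ 0.531 , -0.2145,  0.012 ]), array([ 0.5256, -0.1404,  0.012 ])]
cap S [ 0.6151554  -0.25006447  0.102     ] W [ 0.61422893 -0.247996    0.102     ] tri (array([ 0.61535744, -0.24842794,  0.10048334]), np.float64(0.0001378573920477222))
```

```bash
python3 -m inch '[[[45,0,-22,0,-0.005,0],[45,0,-23,0,0,0],[38,0,-22,0,0,0],[0,40,0,0,0,0],[0,0,0,0,0,0],[0,0,0,0,0,0]]]'; python3 -c "
from h import *
plan([0.615,-0.248,0.064],1.5708)
for n in ('side','wrist'):
    c=optics.read_camera(n); np.save(f'pics/{n}7.npy',c,allow_pickle=True)
    if n=='wrist': cv2.imwrite('pics/w7.png',c['image'])
    else: crop(c['image'],290,170,410,280,6,'pics/s7.png')
"
```

```text
t: 10.07
tool_pos: [0.6154, -0.2471, 0.1524]
orientation: [-1.571, -0.003, 0.003]
force: [-0.1, -0.2, -0.0]
opening: 0.0928
shift tool mm [-0.4 88.4 -0.9]
tcp [ 0.6154 -0.2471  0.1524] yaw jaw 1.574 ydown [-2.e-04  1.e-04 -1.e+00] x [ 1.     0.004 -0.   ] t 10.075 open 0.09281082294672365 F [-0.08 -0.15 -0.03]
turn [-0.     0.004 -0.   ]
turn [-0.    -3.138  0.   ]
```

View pics/w7.png

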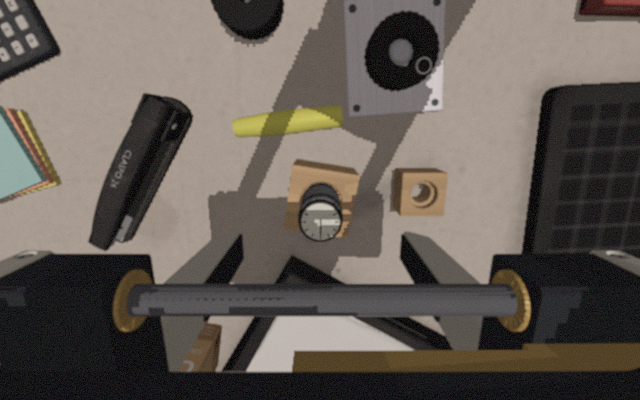

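View pics/s7.png

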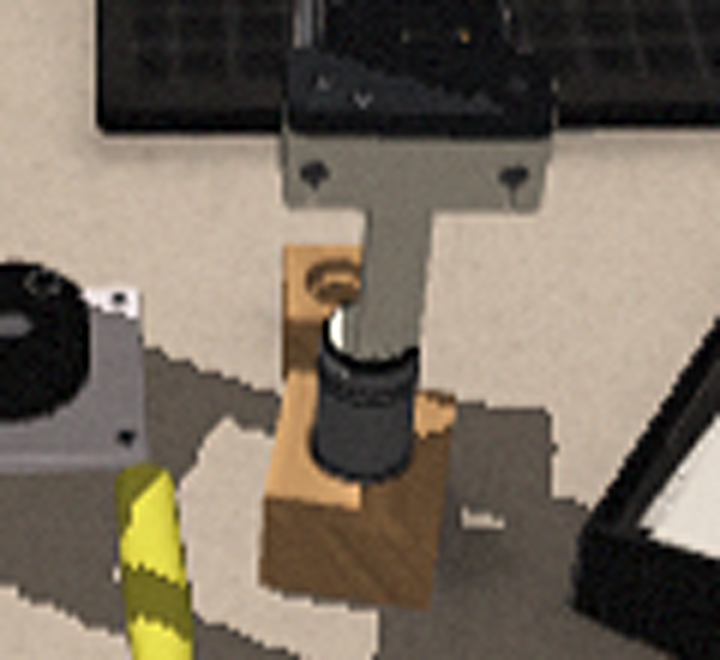

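Run:
```python
from h import *
S=np.load('pics/side7.npy',allow_pickle=True).item();W=np.load('pics/wrist7.npy',allow_pickle=True).item()
print('cap W',onz(W,320.5,221.5,.102))
s=lambda x,y:(290+(x+.5)/6-.5,170+(y+.5)/6-.5)
def atY(c,p,Y): o,d=ray(c,*p); return o+d*(Y-o[1])/d[1]
for Y in (-.265,-.248): print('barrel S l r',atY(S,s(313,440),Y),atY(S,s(411,440),Y))
print('near finger S l r',atY(S,s(371,250),-.302),atY(S,s(430,250),-.302))
```

```text
cap W [ 0.61466162 -0.24777078  0.102     ]
barrel S l r [ 0.59693572 -0.265       0.06379071] [ 0.62994687 -0.265       0.06489497]
barrel S l r [ 0.5980215  -0.248       0.04585677] [ 0.63199895 -0.248       0.04699335]
near finger S l r [ 0.60817022 -0.302       0.18443413] [ 0.62551838 -0.302       0.18493828]
```

```bash
python3 -m inch '[[[-1.2,40,-0.7,0,0,0],[0,30,0,0,0,0],[0,18,0,0,0,0],[0,0,0,0,0,0]]]' 93 20;python3 -m inch '[[[0,0,0,0,0,0],[0,0,0,0,0,0],[0,0,0,0,0,0],[0,0,0,0,0,0],[0,0,0,0,0,0]]]' 25 12; python3 -m inch '[[[0,0,0,0,0,0],[0,0,0,0,0,0]]]' 25 30
```

```text
t: 10.68
tool_pos: [0.6139, -0.2477, 0.0632]
orientation: [-1.57, -0.002, 0.004]
force: [-0.3, -0.3, -0.1]
opening: 0.0931
t: 11.3
tool_pos: [0.6144, -0.248, 0.0637]
orientation: [-1.571, -0.003, 0.003]
force: [0.3, -0.1, -1.0]
opening: 0.0479
t: 11.55
tool_pos: [0.6144, -0.248, 0.0636]
orientation: [-1.571, -0.003, 0.003]
force: [-0.3, 0.5, -0.3]
opening: 0.0334
```

```bash
python3 -m inch '[[[0,0,0,0,0,0],[0,-15,0,0,0,0],[0,-20,0,0,0,0],[0,-30,0,0,0,0],[0,-15,0,0,0,0],[0,0,0,0,0,0],[0,0,0,0,0,0]]]' 25 35; python3 -c "
from h import *
plan([0.4985,-0.164,0.142],1.5708)
for n in ('side','wrist'):
    c=optics.read_camera(n); np.save(f'pics/{n}8.npy',c,allow_pickle=True)
    if n=='wrist': cv2.imwrite('pics/w8.png',c['image'])
    else: crop(c['image'],270,120,410,280,5,'pics/s8.png')
"
```

```text
t: 12.42
tool_pos: [0.6139, -0.2477, 0.1426]
orientation: [-1.57, -0.002, 0.004]
force: [-0.1, -0.5, -1.1]
opening: 0.0339
shift tool mm [-115.     0.8   84.2]
tcp [ 0.6139 -0.2477  0.1426] yaw jaw 1.575 ydown [-1.3e-03  7.0e-04 -1.0e+00] x [ 1.     0.004 -0.001] t 12.425 open 0.03392596932301116 F [-0.05 -0.5  -1.06]
turn [-0.001  0.004 -0.001]
turn [-2.000e-03 -3.137e+00  1.000e-03]
```

View pics/w8.png

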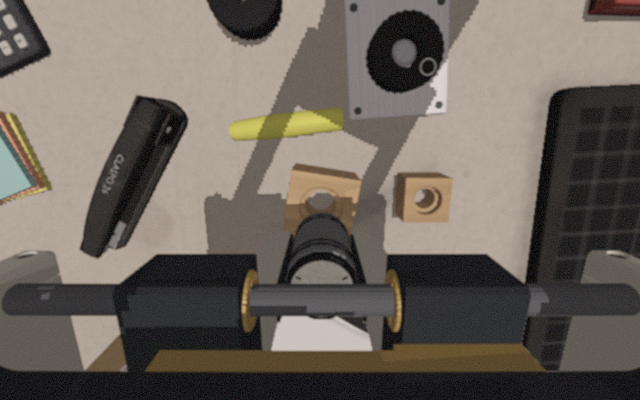

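View pics/s8.png

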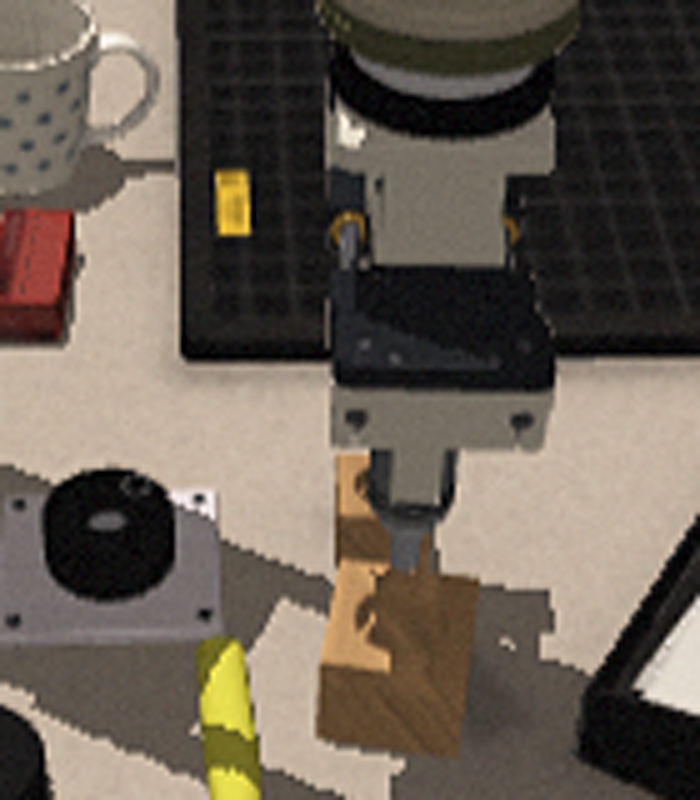

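```bash
python3 -m inch '[[[-20,0,14,0,0,0],[-30,0,22,0,0,0],[-30,0,22,0,0,0],[-25,0,18,0,0,0],[-10,0,8,0,0,0],[0,0,0,0,0.004,0],[0,0,0,0,0,0],[0,0,0,0,0,0]]]' 25 35; python3 -c "
from h import *
plan([0.4985,-0.164,0.142],1.5708)
for n in ('side','wrist','top'):
    c=optics.read_camera(n); np.save(f'pics/{n}9.npy',c,allow_pickle=True)
    if n=='wrist': cv2.imwrite('pics/w9.png',c['image']);crop(c['image'],250,120,390,260,5,'pics/w9c.png')
    if n=='side': crop(c['image'],245,130,345,260,6,'pics/s9.png')
"
```

```text
t: 13.52
tool_pos: [0.4997, -0.165, 0.1436]
orientation: [-1.571, -0.0, -0.0]
force: [-0.4, -0.1, -1.6]
opening: 0.0337
shift tool mm [-1.2  1.6  1. ]
tcp [ 0.4997 -0.165   0.1436] yaw jaw 1.571 ydown [ 2.e-04 -1.e-04 -1.e+00] x [ 1. -0.  0.] t 13.525 open 0.03366166277199139 F [-0.4  -0.13 -1.58]
turn [ 0. -0.  0.]
turn [-0.     3.141  0.   ]
```

View pics/w9.png

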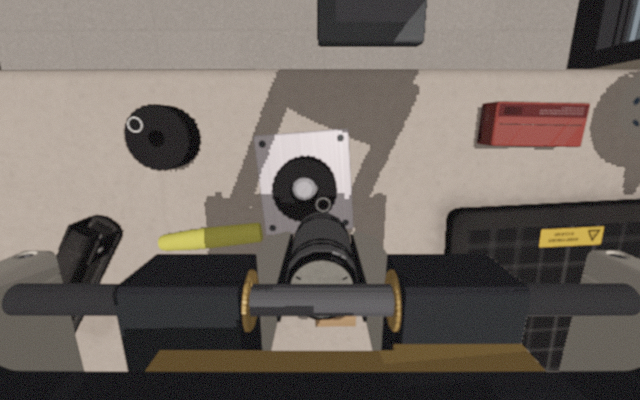

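View pics/s9.png

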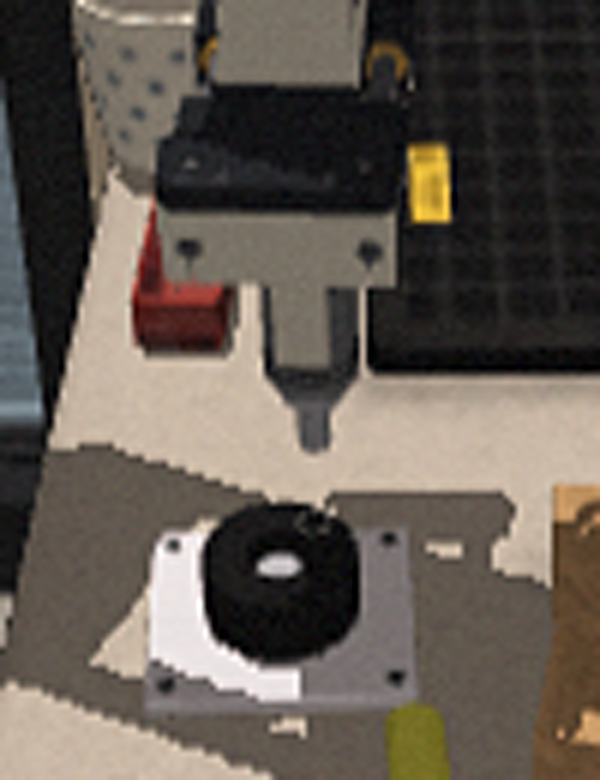

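Run:
```python
from h import *
S=np.load('pics/side9.npy',allow_pickle=True).item();W=np.load('pics/wrist9.npy',allow_pickle=True).item()
s=lambda x,y:(245+(x+.5)/6-.5,130+(y+.5)/6-.5)
print('foot S',onz(S,*s(314,446),.0819),'mark S',onz(S,*s(313,521),.042))
print('mark W',onz(W,322.5,205,.042))
def atY(c,p,Y): o,d=ray(c,*p); return o+d*(Y-o[1])/d[1]
print('foot x@-.164',atY(S,s(301,430),-.165),atY(S,s(329,430),-.165), 'barrel',atY(S,s(266,340),-.165),atY(S,s(357,340),-.165),'finger',atY(S,s(273,340),-.182),atY(S,s(333,340),-.182))
```

```text
foot S [ 0.5001424  -0.16864094  0.0819    ] mark S [ 0.49849931 -0.16583895  0.042     ]
mark W [ 0.49925193 -0.16358531  0.042     ]
foot x@-.164 [ 0.4952932  -0.165       0.08631437] [ 0.50549879 -0.165       0.08659755] barrel [ 0.48420136 -0.165       0.12800607] [ 0.51636826 -0.165       0.12884467] finger [ 0.48850568 -0.182       0.14176502] [ 0.50918992 -0.182       0.14230433]
```

View pics/w9c.png

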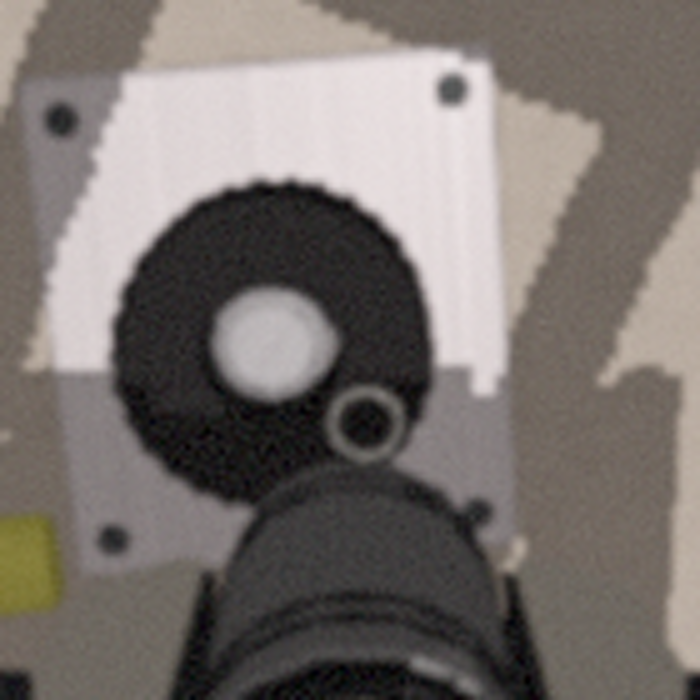

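```bash
python3 -m inch '[[[-1.3,10,1.5,0,0,0],[0,15,0,0,0,0],[0,5,0,0,0,0],[0,0,0,0,0,0],[0,0,0,0,0,0]]]' 25 35; python3 -c "
from h import *
plan([0.4985,-0.164,0.142],1.5708)
for n in ('side','wrist'):
    c=optics.read_camera(n); np.save(f'pics/{n}10.npy',c,allow_pickle=True)
    if n=='wrist': crop(c['image'],250,120,390,260,5,'pics/w10c.png')
    if n=='side': crop(c['image'],265,180,335,260,9,'pics/s10.png')
"
```

```text
t: 14.3
tool_pos: [0.498, -0.1631, 0.1139]
orientation: [-1.571, -0.0, -0.0]
force: [-0.6, 0.8, -1.7]
opening: 0.0335
shift tool mm [  0.5 -28.1  -0.9]
tcp [ 0.498  -0.1631  0.1139] yaw jaw 1.571 ydown [ 4.e-04 -2.e-04 -1.e+00] x [1. 0. 0.] t 14.3 open 0.03353119214686491 F [-0.59  0.85 -1.66]
turn [0. 0. 0.]
turn [ 1.000e-03 -3.141e+00 -0.000e+00]
```

View pics/w10c.png

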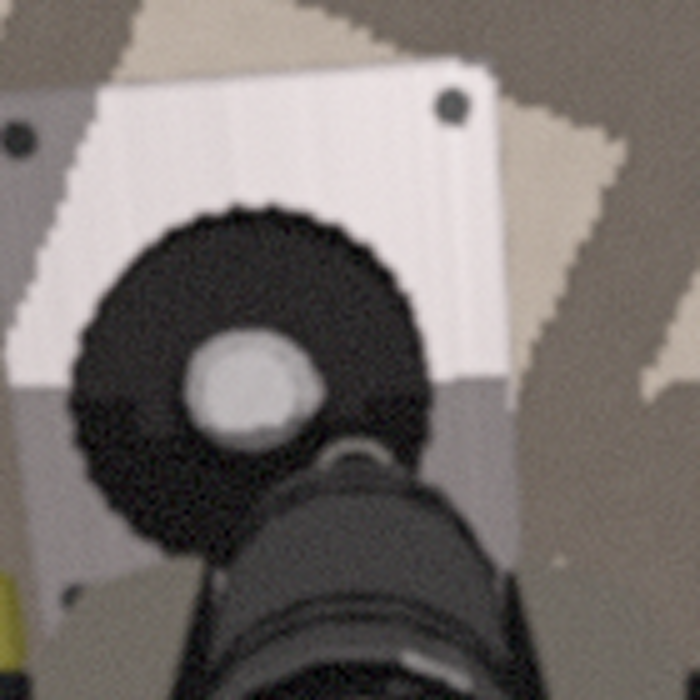

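View pics/s10.png

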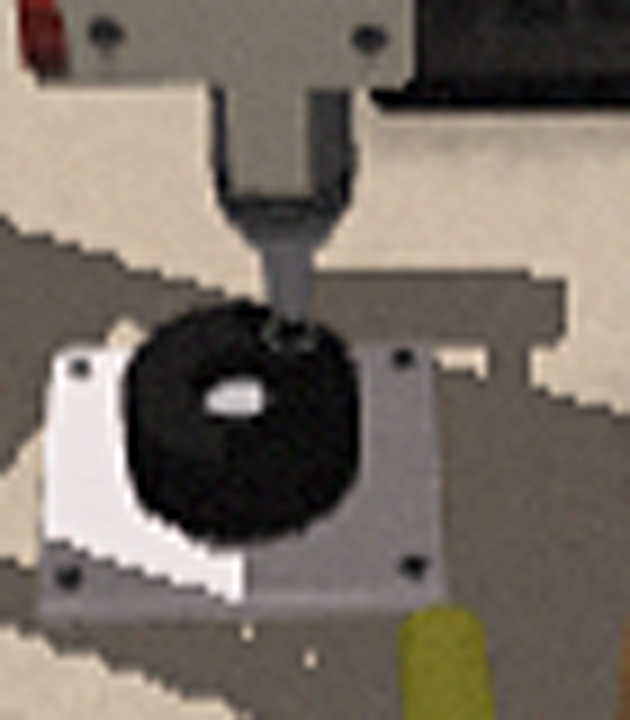

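Run:
```python
from h import *
S=np.load('pics/side10.npy',allow_pickle=True).item();W=np.load('pics/wrist10.npy',allow_pickle=True).item()
s=lambda x,y:(265+(x+.5)/9-.5,180+(y+.5)/9-.5)
w=lambda x,y:(250+(x+.5)/5-.5,120+(y+.5)/5-.5)
zf=.1139-.0617
print('foot S',onz(S,*s(289,312),zf),'mark S',onz(S,*s(290,332),.042), onz(S,*s(266,330),.042),onz(S,*s(315,332),.042))
print('mark -x edge W',onz(W,*w(355,439),.042), 'pin',onz(W,*w(250,385),.034))
def atY(c,p,Y): o,d=ray(c,*p); return o+d*(Y-o[1])/d[1]
print(atY(S,s(269,285),-.1635),atY(S,s(310,285),-.1635))
print(proj(S,[[.498,-.1631,zf],[.498,-.1631,.042]]),s(289,312),s(290,332))
```

```text
foot S [ 0.49883802 -0.16961914  0.0522    ] mark S [ 0.49856768 -0.16592848  0.042     ] [ 0.49252008 -0.16538653  0.042     ] [ 0.50481484 -0.16573004  0.042     ]
mark -x edge W [ 0.49184245 -0.16346979  0.042     ] pin [ 0.48496897 -0.1805982   0.034     ]
[ 0.49356276 -0.1635      0.05551735] [ 0.50375945 -0.1635      0.05581225]
[[296.48108567 212.24179517]
 [296.60722391 215.58416431]] (296.6666666666667, 214.22222222222223) (296.77777777777777, 216.44444444444446)
```

```bash
python3 -m inch '[[[0,5,0,0,0,0],[0,4,0,0,0,0],[0,0,0,0,0,0],[0,0,0,0,0,0]]]' 25 35; python3 -c "
from h import *
plan(None)
for n in ('side','wrist'):
    c=optics.read_camera(n); np.save(f'pics/{n}11.npy',c,allow_pickle=True)
    if n=='wrist': crop(c['image'],250,120,390,260,5,'pics/w11c.png')
    if n=='side': crop(c['image'],275,195,325,245,14,'pics/s11.png')
"
```

```text
t: 14.9
tool_pos: [0.4977, -0.163, 0.1046]
orientation: [-1.571, -0.0, 0.0]
force: [0.7, 0.5, -1.1]
opening: 0.0335
tcp [ 0.4977 -0.163   0.1046] yaw jaw 1.571 ydown [-2.e-04  1.e-04 -1.e+00] x [ 1.  0. -0.] t 14.9 open 0.03348715662099244 F [ 0.7   0.48 -1.07]
```

View pics/w11c.png

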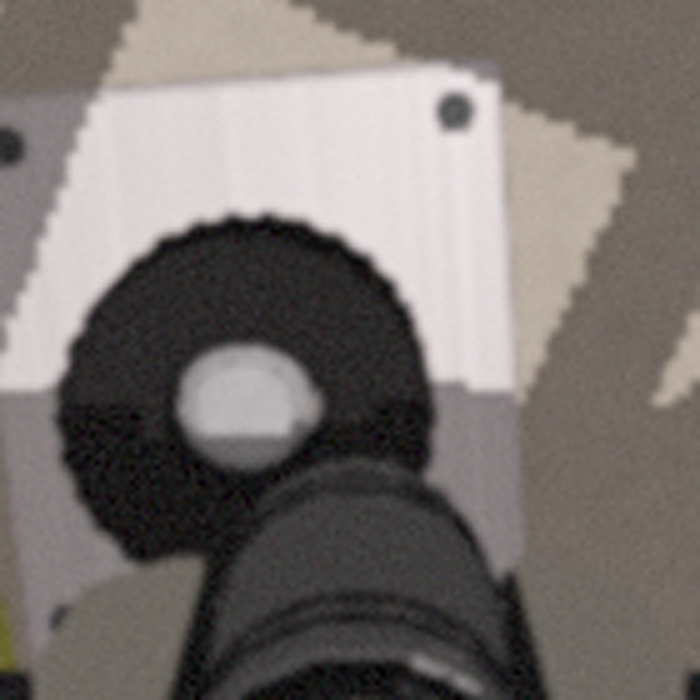

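View pics/s11.png

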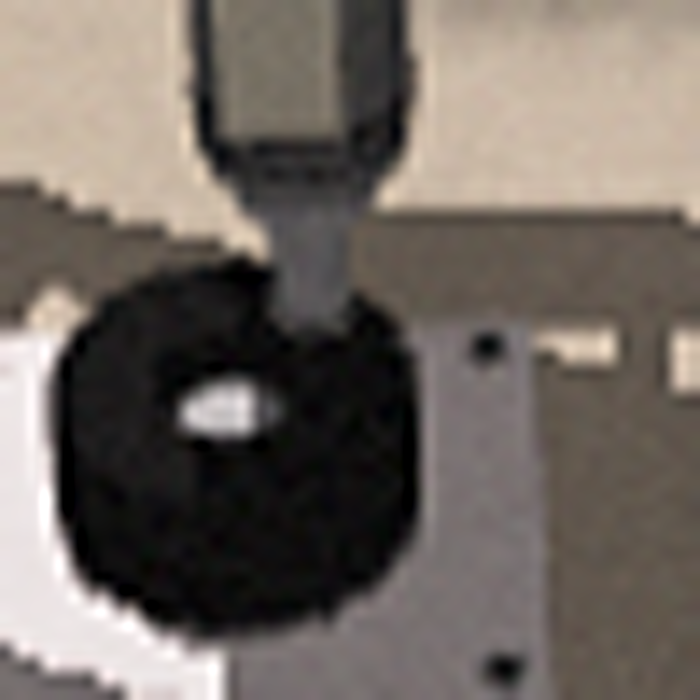

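```bash
python3 - <<'E'
from h import *
f=[]
for i in range(4): f.append(monitor.read_state()['force'][2]); optics.read_camera('wrist')
print(np.mean(f),f)
E
python3 -m inch '[[[0,2,0,0,0,0],[0,2,0,0,0,0],[0,2,0,0,0,0],[0,0,0,0,0,0]]]' 25 35
python3 - <<'E'
from h import *
f=[];z=[]
for i in range(6): s=monitor.read_state();f.append(s['force'][2]);z.append(s['tool_pos'][2]); optics.read_camera('wrist')
print(np.mean(f),np.std(f),np.mean(z))
E
```

```text
-1.5710226285603923 [np.float64(-1.79793354082506), np.float64(-1.4664229187057929), np.float64(-1.4674881836136173), np.float64(-1.5522458710970999)]
t: 15.7
tool_pos: [0.498, -0.163, 0.0987]
orientation: [-1.571, -0.001, -0.0]
force: [1.0, 1.1, 1.2]
opening: 0.0338
1.358374886319475 0.2176420233687379 0.0988228700696782
```

```bash
python3 -m inch '[[[0,1.3,0,0,0,0],[0,1.3,0,0,0,0],[0,0,0,0,0,0],[0,0,0,0,0,0]]]' 25 35
python3 - <<'E'
from h import *
f=[];z=[]
for i in range(8): s=monitor.read_state();f.append(s['force'][2]);z.append(s['tool_pos'][2]); c=optics.read_camera('wrist')
print(np.mean(f),np.std(f),np.mean(z)); plan(None)
crop(c['image'],250,120,390,260,5,'pics/w12c.png')
c=optics.read_camera('side');crop(c['image'],265,180,335,250,11,'pics/s12.png');cv2.imwrite('pics/side12.png',c['image'])
E
```

```text
t: 16.5
tool_pos: [0.4979, -0.163, 0.0962]
orientation: [-1.571, -0.0, -0.0]
force: [1.5, -0.1, 2.0]
opening: 0.0335
2.4935791526531372 0.2510759973089837 0.09615151685877969
tcp [ 0.4979 -0.163   0.0961] yaw jaw 1.571 ydown [ 2.e-04 -1.e-04 -1.e+00] x [1. 0. 0.] t 16.9 open 0.03336926807432242 F [ 2.63 -0.78  2.61]
```

View pics/w12c.png

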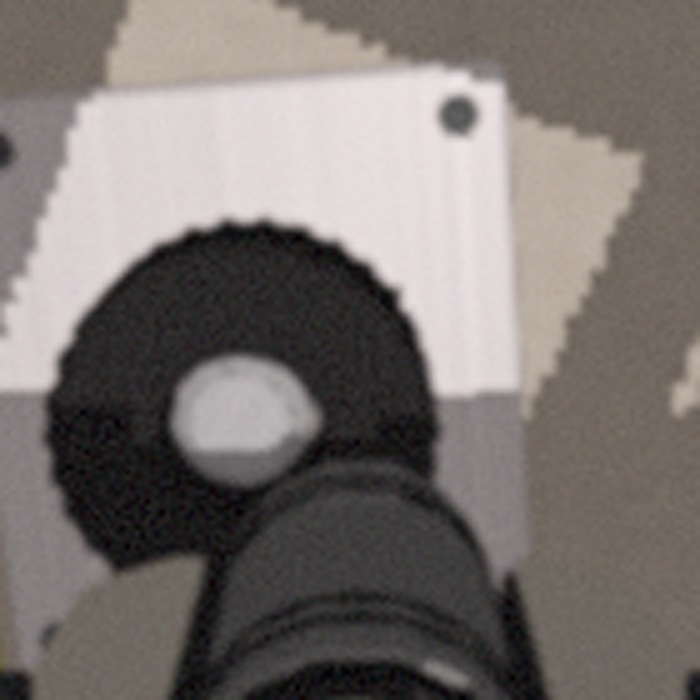

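View pics/s12.png

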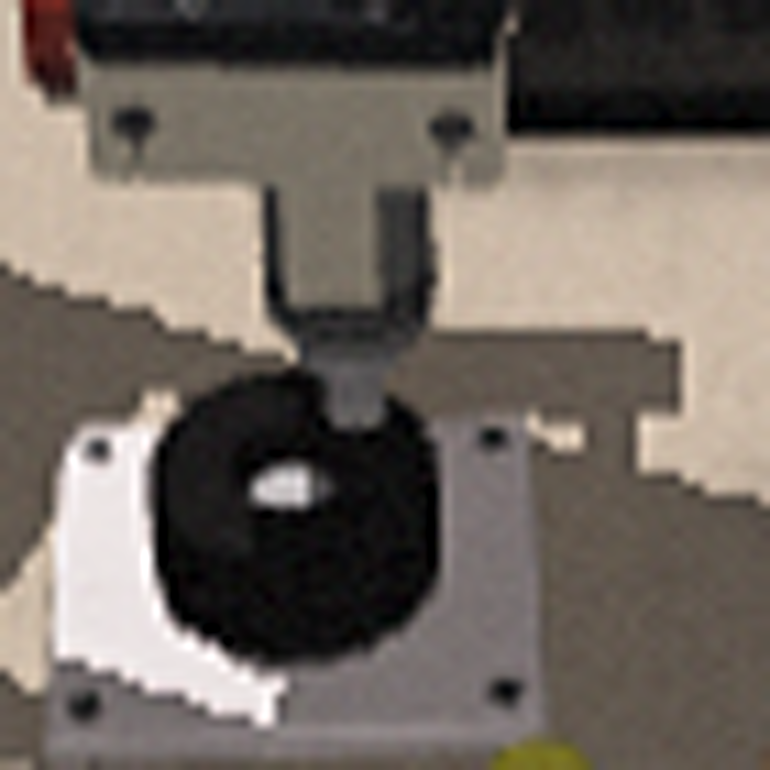

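View pics/side12.png

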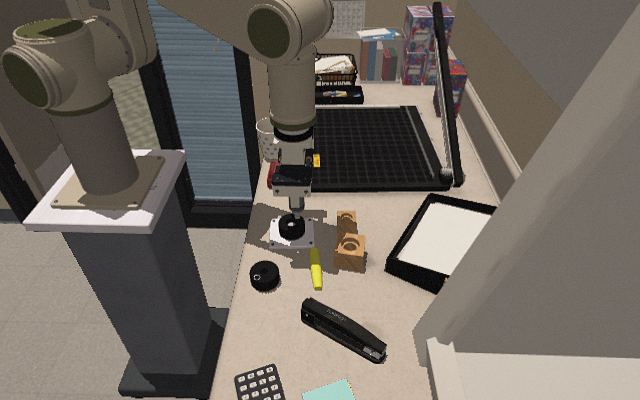

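Run:
```python
from h import *
f=[]
for i in range(16): s=monitor.read_state();f.append(np.r_[s['force'],s['wrist_torque']]); c=optics.read_camera('side')
print(np.mean(f,0).round(3),np.std(f,0).round(2))
a=cv2.imread('pics/side0.png'); d=cv2.absdiff(a,c['image']).max(axis=2)
for n,(x0,y0,x1,y1) in dict(mug_left=(255,115,275,160),box=(266,165,275,188),hl=(310,245,326,292),stapler=(298,295,388,362),narrow=(246,258,284,296)).items(): print(n,np.median(d[y0:y1,x0:x1]),(d[y0:y1,x0:x1]>60).mean().round(3))
```

```text
[ 1.99  -1.017  1.911 -0.2   -0.588  0.004] [0.49 0.56 0.59 0.02 0.03 0.03]
mug_left 8.0 0.059
box 10.0 0.159
hl 15.0 0.424
stapler 9.0 0.0
narrow 8.0 0.0
```

```bash
python3 -c "
from h import *
plan(None); print(robot.close_job())"
```

```text
tcp [ 0.4978 -0.163   0.096 ] yaw jaw 1.571 ydown [ 0. -0. -1.] x [1. 0. 0.] t 17.75 open 0.03347158249855143 F [ 2.38 -1.72  0.91]
the job is handed in; nothing more can be done
None
```

I slid the 24 mm bore tyre over the gauge pin until it lay flat on the plate and let go. I then drew the tester out of its holder and handed in at 17.75 s while pressing its foot on the tyre's mark. No verdict was reported.

**Last checks**
- **Seating:** the wrist and side pictures show the tyre flat on the plate with the pin inside its bore. The other tyre is still lying where it was on the worktop.
- **Foot on the mark:** the tester was upright. Just before contact the wrist camera and arm position put the foot within about 1 mm of the mark's centre. The side camera agreed in x, but in y it was only good to about 2 mm.
- **Foot depth:** the arm's height gives 7.7 mm in. The force average over 16 readings gives 7.9 mm, against a half-way point of 8 mm. An earlier 8-reading force average gave about 10 mm, so depth from force is only good to about 2 mm. The one reading taken at hand-in was lower (0.9 N against an average of 1.9 N).
- **Sideways force:** there was a reading of about 2 N that I could not explain. The arm did not drift.
- **Other objects:** the stapler and the other tyre look unchanged against the first picture. The highlighter check tripped, but in the picture it lies where it was, under the arm's shadow. The gripper hid part of the mug and staple box in the last view, so I could only compare part of them. The arm passed near neither.

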